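Clamp a lens between its discs

TASK

On the plate of the clamping stand, build a neat centred pile for regluing: the plain cork disc, on it the glass lens in its steel ring, and on top the metal cap with its round boss upwards, lowering each until it rests on what is below before you let go of it. Then swing the stand's arm over and press its handle down, firmly but without forcing it, until the sprung foot is pushed right in against the cap, and leave it clamped. Leave everything else on the slab where it is.

Things in the scene. Friction and masses are not known exactly. Their poses are not given: they have to be found in the camera images.
- press: Steel stand, fixed; base 130 (x) x 220 (y) x 14 mm; origin on the slab below the centre of its round plate, 58 mm across; z up = plate axis. Plate top is 30 to 50 mm above the slab, screw-set: height not reported, feel or see it. Two posts 122 mm high at y=-95 mm carry the hinge, along x at y=-95, z=110 mm.
- clamp (a joint): Clamp arm's hinge angle (rad): 0 = level over the plate, grows as it swings up and away to the stand's -y side; starts at 1.4 to 1.65, lower limit -0.32; closed on the pile it reads -0.16 to 0.12. Friction (0.55 N m) keeps it where it is left. The arm is a bar 20 mm wide, 14 mm thick; level, its centre line runs 45 mm above the hinge.
- clamp_handle (a point): Middle of the handle on the arm's free end: a black crossbar 16 mm thick, 100 mm long, parallel to the hinge. With the arm level it lies 135 mm from the hinge along the stand's +y and 45 mm above it. Push with closed fingers or pinch beside the arm. About 7 to 14 N down on it closes the clamp.
- foot (a joint): How far the sprung foot is pushed in (m): 0 free, 0.008 all the way. A black rubber pad 28 mm across under the arm, 95 mm from the hinge; with the arm level its free underside is 4 mm below hinge height. Spring: 1 N at first, 5.5 N all the way in; hinge friction then holds the clamp shut.
- cork_disc: Plain cork disc, 68 mm across, 20 mm thick, flat and without features, about 50 g. Origin at the centre of its underside, z up.
- lens: Lens: dark glass in a broad steel ring, 66 mm across, 20 mm thick, about 160 g. Origin at the centre of its underside, z up (the glass shows on top).
- cap: Aluminium cap: a disc 68 mm across and 14 mm thick with a round boss 30 mm across and 16 mm high in the middle of its top (30 mm in all), about 140 g. Origin at the centre of its underside, z up through the boss.
- reel_a: Bystander: steel developing reel lying flat, 90 mm across, 40 mm high; origin at the centre of its underside. Leave alone.
- reel_b: Bystander: the second developing reel, the same, farther back. Leave alone.
- tube: Bystander: chrome extension tube standing on end, 56 mm across, 50 mm high, open through; origin at the centre of its underside. Leave alone.
- lens_case: Bystander: round black plastic lens case, 84 mm across, 108 mm high; origin at the centre of its underside. Leave alone.
- splicer: Bystander: grey bakelite film splicer, 200 mm long (its y), 100 mm wide, 56 mm high; origin at the centre of its underside. Leave alone.
- funnel_jar: Bystander: squat glass jar, 90 mm across, with a tin funnel 122 mm across on it, 166 mm high together; origin at the centre of its underside. Leave alone.
Things that resemble listed ones, but are neither listed nor needed, are in the scene too. There is more than one size of the cork_disc; the one meant has the size given above. Leave any turquoise look-alike of the lens alone.

How it is judged:
By the outcome, as a careful person would: the job done as asked, in the order asked, and still so for the second after the job is handed in, with the robot touching nothing.
It also fails if it takes over 72 s, if anything falls off the work surface, if the arm or the gripper's body presses on something with over 40 N, if the wrist force passes 120 N, or if a joint passes its speed limit or range.

ROBOT

A 7-joint arm with a two-finger parallel gripper is mounted at the origin on the work surface. World frame = base frame: x ahead of the robot, y to its left, z up, the work surface at z = 0. Lengths are in mm, angles in rad, forces in N, time in s.
With the tool pointing down it reaches from about 400 to 875 mm from the base axis. Payload 4.4 kg.
Tool frame: the origin (TCP) lies on the centre line of the jaws, within the pads' length; the fingertips stand 19 mm ahead of it and the grasp point (between the pads) is the TCP; z points along the fingers, y is the line along which they close (so a half turn about z gives the same grasp; the last joint's range is limited). The gripper opens to 85 mm and grips with 20 to 120 N. Pads are 22 mm wide; open, the fingers measure 114 mm over their backs; the gripper's body (76 mm by 85 mm) begins 54 mm behind the grasp point. The pads swing forward as they close: fully open they stand 13 mm farther back than shut.
Start: joints at [1.081, 0.628, 0.038, 1.517, -0.027, 0.996, -0.02], TCP at [267.325, -592.499, 250.313] pointing down, gripper open.
Joint ranges: [-3.06, 3.06], [-0.37, 2.12], [-1.25, 1.32], [0.18, 2.47], [-1.1, 4.24], [0.23, 1.98], [-2.94, 2.94]. Speed limits (rad/s): [2.57, 2.57, 3.14, 3.14, 3.14, 3.14, 3.14].

INTERFACE

Orientations are given as [roll, pitch, yaw] about the fixed x, y, z axes, in that order (R = Rz(yaw) Ry(pitch) Rx(roll)).
In Python, from cell import ctrl, viewer, silhouettes gives the robot as it stands.
- The arm moves only by the shell command python3 -m creep 'ROWS'. ROWS is JSON, a list of rows, each an object with "jaw": the gripper command: -1 is shut, 1 is fully open, values between are in proportion; "xyz": the shift along the tool's x, y, z in mm, a list of three; "angular": the turn, a rotation vector about the tool's x, y, z in rad, a list of three. In form: [{"jaw": jaw, "xyz": [tx, ty, tz], "angular": [rx, ry, rz]}, ...]. A call has 1 to 12 rows; each row is the pose to reach, as a shift and turn from the pose commanded when the call began, along the tool's axes at that moment; what a row does not reach only later rows make up. A row lasts 1/8 s, in which the tool goes at most 62.5 mm and 10.7 degrees, less where a joint would pass 70% of its speed; a pose out of reach is approached as far as the arm can. A call with a gripper value outside its range is refused whole. The fingers move at their own pace and stop on an object; the grip force is fixed at half the most. Time passes only in rows, so rows that repeat a pose let the fingers close. It gives the time, the measured TCP pose, the force, the opening and the grip force at its end, in the units of the state.
- ctrl.read_state(): the state, without advancing time (a new reading comes with each control period).
- viewer.get_image(name): name is "scene" or "top" or "wrist"; returns (picture, depth): 420x560x3 uint8, red, green, blue; 420x560 float32, mm along the optical axis (not along the pixel's ray), 0 where there is no reading.
- viewer.camera_model(name): a dict with "fx", "fy", "cx", "cy" (pixels), "T" (4x4, takes a point from camera to world coordinates). Camera axes: x right, y down, z forward; pixel columns grow to the right and rows downward; lengths in mm; the calibration is good to about 2 mm. A picture is of the moment at which its call begins: read the wrist's pose just before it. camera_model takes no time and is no camera call; for the wrist camera it gives the pose at the moment of the call.
- ctrl.finish_job(): hands the job in; it is judged then, once.
Trained networks look in the newest picture that a camera, given by its name, has taken for a name from the list of things; names that differ only in an ending like _2 or _b are one class to them, and where a whole thing is asked for, a point or a joint stands for the part that bears it (a point fixed in the world has none). Each returns a list of dicts, best first, with "score" (0 to 1); they miss things now and then, are a little off and sometimes report something else, mostly with a low value. They report only what shows in the picture. A call takes as long as a camera call. They do not tell look-alikes from the thing itself.
- silhouettes(camera, target): "pixels" (420x560 bool, what is visible of it) and "xy" ([column, row] in pixels, amid what is visible of it).
The state is a dict: "clock": time; "qpos": joint angles; "qd": joint speeds; "tau": joint torques, N m; "eef_pos": TCP position; "tool_rot": TCP orientation; "force": force on the tool from outside, world axes, zero at the start; "torque": the same for the moment, N m; "width": finger opening in mm; "gripper_force": force on a finger pad.
Only numpy, scipy, OpenCV 4.12 (cv2) and the standard library are available. Lean on these libraries where they do the work, as an engineer would, in place of code of your own. Each camera call takes 0.05 s, during which the arm holds its last target. There are 200 camera calls.

## Working session

There is one attempt and no reset: what is moved stays moved. The work goes in short steps, Python scripts to look and compute and a shell command to move; the robot and the scene stay as the last step left them, time stands still between calls to the robot, and variables do not carry over. Pictures are saved under pics/ and viewed, at most 13 in all, crops included, and the job is handed in when it is done.

```bash
ls; mkdir -p pics
cat > h.py <<'E'
import numpy as np, cv2
from cell import ctrl, viewer, silhouettes
def shot(n,f=None):
    m=viewer.camera_model(n); im,d=viewer.get_image(n)
    if f: cv2.imwrite('pics/'+f,im[:,:,::-1])
    return im,d,m
def cloud(d,m):
    v,u=np.mgrid[:d.shape[0],:d.shape[1]]
    P=np.stack([(u-m['cx'])/m['fx']*d,(v-m['cy'])/m['fy']*d,d],-1)
    return P@m['T'][:3,:3].T+m['T'][:3,3]
E
python3 - <<'E'
from h import *
s=ctrl.read_state();print({k:np.round(v,3) for k,v in s.items()})
for n in['top','scene']:
    im,d,m=shot(n,n+'0.png');P=cloud(d,m)
    print(n,np.round(m['T'],2).tolist(),m['fx'])
    for t in['press','clamp','clamp_handle','cork_disc','lens','cap','reel_a','tube','lens_case','splicer','funnel_jar']:
        for r in silhouettes(n,t):
            q=P[r['pixels']&(d>0)]
            if len(q)==0: continue
            z=np.percentile(q[:,2],90); tq=q[abs(q[:,2]-z)<5]
            print(t,round(r['score'],2),np.round(r['xy']),len(q),'z90',round(z),'med',np.round(np.median(tq,0)),'ext',np.round(np.percentile(tq,1,axis=0)),np.round(np.percentile(tq,99,axis=0)))
E
```

```text
pics
{'clock': np.float64(0.0), 'qpos': array([ 1.081,  0.629,  0.038,  1.518, -0.027,  0.996, -0.02 ]), 'qd': array([-0.001, -0.002,  0.   ,  0.001, -0.   , -0.002,  0.001]), 'tau': array([ 0.0000e+00, -5.6339e+01,  1.2260e+00, -1.9344e+01,  1.1000e-02,
        1.0000e-02,  0.0000e+00]), 'eef_pos': array([ 267.078, -591.94 ,  249.389]), 'tool_rot': array([-3.14 ,  0.   ,  0.424]), 'force': array([-0.161,  0.766, -0.566]), 'torque': array([ 0.005, -0.038, -0.005]), 'gripper_force': np.float64(0.0), 'width': np.float64(85.446)}
top [[-0.01, -0.99, 0.16, 374.06], [-1.0, 0.01, 0.01, 82.74], [-0.01, -0.16, -0.99, 1639.09], [0.0, 0.0, 0.0, 1.0]] 527.3255692232208
press 0.87 [360. 228.] 3264 z90 201 med [ 582. -234.  204.] ext [ 569. -242.  199.] [ 597. -200.  206.]
clamp 0.71 [403. 213.] 468 z90 255 med [ 593. -245.  253.] ext [ 545. -260.  250.] [ 638. -226.  258.]
clamp 0.33 [274. 211.] 421 z90 25 med [635. 115.  23.] ext [602.  84.  20.] [668. 146.  29.]
clamp_handle 0.75 [403. 215.] 482 z90 255 med [ 593. -245.  253.] ext [ 545. -260.  250.] [ 639. -226.  258.]
cork_disc 0.95 [264. 24
[... 2534 characters left out ...]
 19.] [471. 404.  26.]
cap 0.6 [229. 231.] 476 z90 31 med [472.  21.  31.] ext [458.   9.  26.] [485.  37.  35.]
reel_a 0.95 [328. 293.] 1479 z90 43 med [794.  53.  41.] ext [751.  13.  38.] [834.  96.  45.]
reel_a 0.6 [263. 304.] 1648 z90 43 med [711. -71.  41.] ext [ 667. -112.   38.] [752. -27.  45.]
tube 0.72 [325. 216.] 548 z90 51 med [618. 218.  50.] ext [589. 194.  46.] [643. 249.  54.]
lens_case 0.85 [384. 193.] 1492 z90 110 med [679. 367. 109.] ext [639. 330. 105.] [716. 408. 112.]
splicer 0.96 [194. 371.] 5536 z90 46 med [ 749. -272.   44.] ext [ 712. -354.   41.] [ 783. -178.   49.]
funnel_jar 0.57 [378. 145.] 1993 z90 169 med [593. 451. 168.] ext [533. 396. 164.] [648. 513. 171.]
```

View pics/scene0.png

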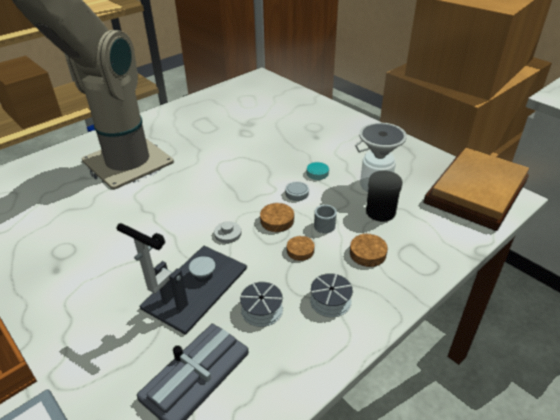

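```bash
python3 - <<'E'
import cv2
a=cv2.imread('pics/top0.png')[140:300,150:350]
b=cv2.imread('pics/scene0.png')[150:330,90:390]
cv2.imwrite('pics/crop.png',cv2.resize(a,None,fx=3.6,fy=3.6,interpolation=cv2.INTER_CUBIC))
E
python3 - <<'E'
from h import *
# press geometry + circle fits
from scipy.optimize import least_squares
for n in['top','scene']:
    im,d,m=shot(n);P=cloud(d,m)
    for t in ['press','clamp_handle']:
        r=silhouettes(n,t)[0];q=P[r['pixels']&(d>0)]
        if t=='press':
            print(n,'hist',np.histogram(q[:,2],bins=np.arange(-5,270,5))[0].tolist())
            for lo,hi in[(6,20),(28,56),(100,130)]:
                w=q[(q[:,2]>lo)&(q[:,2]<hi)]
                if len(w)>30:print(lo,hi,len(w),np.round(w.mean(0),1),np.round(cv2.minAreaRect(w[:,:2].astype(np.float32)),1) if 0 else cv2.minAreaRect(w[:,:2].astype(np.float32)))
        else:
            w=q[q[:,2]>235][:,:2];print(cv2.minAreaRect(w.astype(np.float32)))
    for t,c,zt in[('cork',(637,115),20),('lensA',(470,263),20),('lensB',(440,372),20),('cap',(470,22),14)]:
        w=P[(np.hypot(P[...,0]-c[0],P[...,1]-c[1])<55)&(d>0)&(P[...,2]>9)]
        (x,y),rr=cv2.minEnclosingCircle(w[:,:2].astype(np.float32)); print(n,t,len(w),round(x,1),round(y,1),round(rr,1),np.round(np.percentile(w[:,2],[50,95]),1), np.round(np.median(im[(np.hypot(P[...,0]-c[0],P[...,1]-c[1])<15)],0)))
E
```

```text
top hist [8, 34, 268, 1019, 913, 181, 13, 2, 15, 65, 160, 56, 6, 7, 1, 4, 4, 4, 3, 7, 2, 8, 9, 24, 52, 74, 12, 5, 2, 1, 2, 2, 2, 3, 1, 3, 0, 1, 2, 3, 3, 8, 26, 35, 21, 13, 3, 5, 3, 7, 53, 94, 46, 2]
6 20 2186 [ 558.7 -134.9   14.1] ((562.139892578125, -139.78497314453125), (129.60047912597656, 220.12908935546875), 15.755721092224121)
28 56 304 [ 555.2 -116.7   46.5] ((549.837158203125, -150.58352661132812), (81.34613037109375, 133.71328735351562), 12.500268936157227)
100 130 179 [ 579.6 -206.8  118.6] ((584.0606689453125, -218.21139526367188), (54.58051681518555, 60.647804260253906), 15.461453437805176)
((592.0390625, -244.17904663085938), (100.32804870605469, 17.16462516784668), 14.975990295410156)
top cork 378 632.5 118.4 50.7 [20.  25.9] [114.  89.  63.]
top lensA 368 464.9 266.3 54.1 [20.6 26.9] [108. 113. 117.]
top lensB 377 446.1 376.3 48.6 [20.9 26.9] [ 45. 121. 124.]
top cap 365 470.3 22.9 54.6 [16.4 33.1] [140. 147. 148.]
scene hist [20, 137, 152, 1489, 1783, 72, 66, 40, 42, 74, 409, 66, 41, 40, 38, 27, 21, 22, 20, 28, 19, 28, 68, 79, 187, 162, 28, 17, 22, 25, 16, 26, 22, 22, 18, 28, 21, 25, 23, 20, 18, 28, 57, 76, 59, 30, 22, 22, 16, 41, 106, 279, 20, 0]
6 20 3400 [ 580.5 -146.6   14.9] ((562.8515625, -139.59158325195312), (134.05718994140625, 220.92349243164062), 15.676557540893555)
28 56 655 [ 567.  -143.1   45.4] ((567.468505859375, -148.84359741210938), (58.60789108276367, 137.78298950195312), 17.93552589416504)
100 130 552 [ 590.1 -215.2  116.9] ((586.9802856445312, -220.56207275390625), (55.459747314453125, 65.67566680908203), 14.0305757522583)
((593.7787475585938, -244.71224975585938), (100.37901306152344, 16.818164825439453), 15.61048698425293)
scene cork 528 637.3 115.1 36.0 [20.9 23.8] [160. 116.  65.]
scene lensA 343 466.0 262.9 36.6 [21.1 24.4] [149. 164. 164.]
scene lensB 297 441.4 374.8 35.0 [21.3 24.6] [ 43. 161. 157.]
scene cap 430 471.3 23.7 36.3 [16. 32.] [170. 180. 172.]
```

View pics/crop.png

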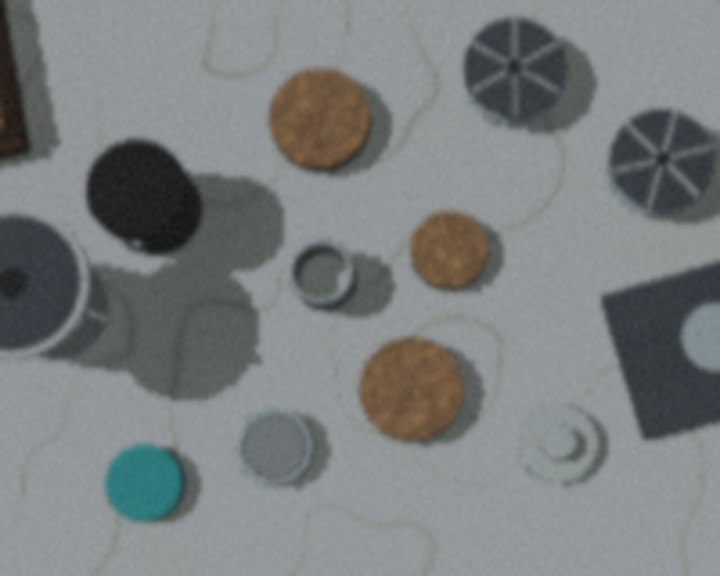

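Candidates in the top crop: corks at (320,120), (449,250) and (411,390); the middle one (top px 274,211) is 68 mm across and 20 mm thick, the other two about 84 mm and 26 mm. Lenses at (276,446), grey glass with a ring, and (145,484), the turquoise look-alike; the grey one is meant. The cap is at (562,443) with its boss up. I'll use the stand's x axis (yaw ≈ 1.845) as the closing line for everything.

```bash
cat >> h.py <<'E'
from scipy.spatial.transform import Rotation as Ro
def shift(*targets,yaw=None):
    s=ctrl.read_state();R=Ro.from_euler('xyz',s['tool_rot'])
    print('at',np.round(s['eef_pos'],1),np.round(s['tool_rot'],3),'F',np.round(s['force'],1),'w',round(float(s['width']),1),'t',s['clock'])
    for t in targets: print('to',t,'shift',np.round(R.inv().apply(np.array(t)-s['eef_pos']),1).tolist())
    if yaw is not None: print('ang',np.round((R.inv()*Ro.from_euler('xyz',[np.pi,0,yaw])).as_rotvec(),3))
E
python3 -c "
from h import *
shift((420,-260,310),(480,-70,320),yaw=1.845)"
```

```text
at [ 267.3 -592.5  250.3] [ 3.142 -0.     0.424] F [-0.2  0.1 -0.6] w 85.4 t 1.5
to (420, -260, 310) shift [275.9, -240.3, -59.7]
to (480, -70, 320) shift [408.7, -388.9, -69.7]
ang [ 0.    -0.    -1.421]
```

```bash
python3 -m creep '[{"jaw":1,"xyz":[55,-48,-12],"angular":[0,0,-0.18]},{"jaw":1,"xyz":[110,-96,-24],"angular":[0,0,-0.36]},{"jaw":1,"xyz":[165,-144,-36],"angular":[0,0,-0.54]},{"jaw":1,"xyz":[220,-192,-48],"angular":[0,0,-0.72]},{"jaw":1,"xyz":[276,-240,-60],"angular":[0,0,-0.9]},{"jaw":1,"xyz":[320,-290,-65],"angular":[0,0,-1.08]},{"jaw":1,"xyz":[365,-340,-70],"angular":[0,0,-1.26]},{"jaw":1,"xyz":[409,-389,-70],"angular":[0,0,-1.42]},{"jaw":1,"xyz":[409,-389,-70],"angular":[0,0,-1.42]},{"jaw":1,"xyz":[409,-389,-70],"angular":[0,0,-1.42]}]'
python3 - <<'E'
from h import *
im,d,m=shot('wrist','w1.png');print(np.round(m['T'],2).tolist(),m['fx'])
shift((480,-70,320),(637,115,250),yaw=1.845)
for t in['press','cap','cork_disc','lens']:
    for r in silhouettes('wrist',t):print(t,r['score'],np.round(r['xy']),r['pixels'].sum())
E
```

```text
clock: 2.75
eef_pos: [481.5, -64.4, 321.1]
tool_rot: [3.139, -0.001, 1.852]
force: [0.5, -0.4, 1.2]
width: 85.3
gripper_force: 0.0
[[0.96, 0.27, 0.09, 459.66], [0.28, -0.92, -0.29, 9.4], [0.0, 0.3, -0.95, 444.54], [0.0, 0.0, 0.0, 1.0]] 349.42036843281187
at [481.1 -66.3 320.8] [ 3.14e+00 -1.00e-03  1.85e+00] F [-0.1  0.9 -0.5] w 85.3 t 2.8
to (480, -70, 320) shift [-3.3, -2.1, 0.8]
to (637, 115, 250) shift [131.3, 199.7, 71.2]
ang [ 0.002 -0.001  0.005]
press 0.81 [327. 239.] 17892
cap 0.97 [290.  90.] 2667
cork_disc 0.9 [361.  14.] 2063
cork_disc 0.64 [454.  51.] 3468
cork_disc 0.52 [556.   4.] 134
lens 0.37 [330. 360.] 1423
```

View pics/w1.png

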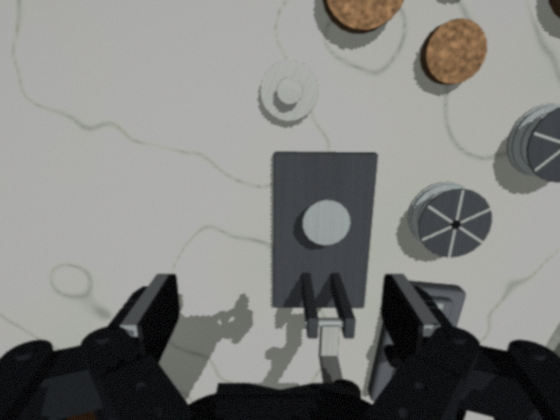

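Wrist view: plate at (326,222), cap at (289,92), small cork at (455,51), big cork at (365,5), hinge posts at (325,305). I'll locate the plate, cap and cork from this picture.

```bash
cat >> h.py <<'E'
def onplane(u,v,z,m):
    r=np.array([(u-m['cx'])/m['fx'],(v-m['cy'])/m['fy'],1])@m['T'][:3,:3].T;o=m['T'][:3,3]
    return o+r*(z-o[2])/r[2]
def fitcirc(q):
    A=np.c_[2*q[:,:2],np.ones(len(q))];x=np.linalg.lstsq(A,(q[:,:2]**2).sum(1),rcond=None)[0]
    return x[0],x[1],np.sqrt(x[2]+x[0]**2+x[1]**2)
def mask_circ(mask,z,m):
    c=max(cv2.findContours(mask.astype(np.uint8),0,1)[0],key=cv2.contourArea)[:,0]
    q=np.array([onplane(u,v,z,m) for u,v in c]);h=cv2.convexHull(q[:,:2].astype(np.float32))[:,0]
    (x,y),r=cv2.minEnclosingCircle(h);return np.round([x,y,r,*fitcirc(h)],1)
E
python3 - <<'E'
from h import *
im,d,m=shot('wrist');P=cloud(d,m);Z=P[...,2]
print(np.round(m['T'][:3,3],1))
hsv=cv2.cvtColor(im,cv2.COLOR_RGB2HSV)
# plate: brighter than base inside neighborhood
g=im.mean(2);v,u=np.mgrid[:420,:560]
nb=np.hypot(u-326,v-222)<42
plate=nb&(g>110)
print('plate z',np.round(np.percentile(Z[plate],[10,50,90]),1),plate.sum())
z=np.median(Z[plate&(np.hypot(u-326,v-222)<18)]);print('platetop',z,mask_circ(plate,z,m))
print('plate median xy',np.round(np.median(P[plate],0),1))
base=(g<95)&(v>150)&(v<262)&(u>268)&(u<382)
c=[onplane(a,b,14,m)[:2] for a,b in zip(u[base],v[base])]
print('base',cv2.minAreaRect(np.array(c,np.float32)), 'base corners px near',)
for t,zz,c0 in[('cap',14,(290,90)),('cork_disc',20,(454,51))]:
    for r in silhouettes('wrist',t):
        if np.hypot(*(np.array(r['xy'])-c0))<12:
            k=r['pixels'];print(t,r['score'],mask_circ(k,zz,m),mask_circ(k&(Z>zz-6),zz,m),'slab z',np.median(Z[20:140,60:200]),'z',np.round(np.percentile(Z[k],[50,90]),1))
boss=(np.hypot(u-289,v-92)<25)&(Z>23);print('boss',mask_circ(boss,30,m),'med',np.median(P[boss],0))
E
```

```text
[459.    2.8 443.4]
plate z [45.  46.1 47.1] 1709
platetop 46.135731748671276 [ 553.2 -109.5   28.9  553.4 -109.3   28.5]
plate median xy [ 553.1 -108.7   46.1]
base ((551.3828735351562, -109.70277404785156), (129.51454162597656, 147.8191375732422), 15.606196403503418) base corners px near
cap 0.58 [467.3  23.1  34.3 467.1  23.1  33.7] [467.4  22.9  34.  467.1  23.2  33.5] slab z -0.11613207359164335 z [14.  29.7]
cork_disc 0.68 [631.9 112.7  37.7 631.6 112.9  35.5] [633.  114.4  35.1 633.3 114.4  34. ] slab z -0.11613207359164335 z [19.4 20.6]
boss [467.1  23.2  14.7 467.1  23.3  14.5] med [466.85897835  23.43097003  29.64295697]
```

Run:
```python
from h import *
im,d,m=shot('wrist');P=cloud(d,m);s=ctrl.read_state()
R=Ro.from_euler('xyz',s['tool_rot']);L=R.inv().apply(P.reshape(-1,3)-s['eef_pos']).reshape(P.shape)
k=(abs(L[...,0])<60)&(abs(L[...,1])<62)&(abs(L[...,2])<60)&(d>0)
q=L[k];print(k.sum(),np.round(np.percentile(q,[0.5,5,50,95,99.5],axis=0),1).tolist())
shift((633,114,120),(633,114,40),(633,114,20),yaw=1.843)
```

```text
23581 [[-10.1, -61.8, -59.9], [-5.7, -60.1, -59.1], [10.0, 4.0, -45.9], [17.0, 60.4, -4.5], [17.8, 61.8, 4.1]]
at [479.9 -71.  320.2] [-3.141  0.     1.841] F [-0.3  1.6  0. ] w 85.3 t 3.2
to (633, 114, 120) shift [137.4, 197.1, 200.1]
to (633, 114, 40) shift [137.4, 197.1, 280.1]
to (633, 114, 20) shift [137.4, 197.1, 300.1]
ang [-0.     0.    -0.002]
```

```bash
python3 -m creep '[{"jaw":1,"xyz":[34,49,20],"angular":[0,0,0]},{"jaw":1,"xyz":[68,98,45],"angular":[0,0,0]},{"jaw":1,"xyz":[103,148,80],"angular":[0,0,0]},{"jaw":1,"xyz":[137.5,197,115],"angular":[0,0,0]},{"jaw":1,"xyz":[137.5,197,165],"angular":[0,0,0]},{"jaw":1,"xyz":[137.5,197,200],"angular":[0,0,0]},{"jaw":1,"xyz":[137.5,197,230],"angular":[0,0,0]},{"jaw":1,"xyz":[137.5,197,230],"angular":[0,0,0]},{"jaw":1,"xyz":[137.5,197,230],"angular":[0,0,0]}]'
python3 - <<'E'
from h import *
im,d,m=shot('wrist','w2.png');P=cloud(d,m);Z=P[...,2]
for r in silhouettes('wrist','cork_disc'):
    print(r['score'],np.round(r['xy']),mask_circ(r['pixels']&(Z>14)&(Z<26),20,m))
shift((633,114,14),yaw=1.843)
E
```

```text
clock: 4.32
eef_pos: [633.7, 115.6, 91.4]
tool_rot: [3.14, -0.0, 1.843]
force: [-0.0, -0.9, 0.3]
width: 85.1
gripper_force: 0.0
0.98 [515. 107.] [749.4 225.1  45.6 749.1 226.   44. ]
0.7 [ 87. 118.] [513.1 147.9  47.6 513.2 147.6  46. ]
0.68 [ 25. 292.] [479.2  28.1  31.6 478.   28.1  28.1]
0.57 [285. 231.] [635.2 116.1  34.2 635.  116.1  33.7]
at [634.1 115.8  92.1] [3.138 0.    1.843] F [0.3 0.7 0.8] w 85.8 t 4.425
to (633, 114, 14) shift [-1.5, -1.8, 78.1]
ang [0.003 0.    0.   ]
```

```bash
python3 -m creep '[{"jaw":1,"xyz":[0,1,40],"angular":[0,0,0]},{"jaw":1,"xyz":[0,1,70],"angular":[0,0,0]},{"jaw":1,"xyz":[0,1,77],"angular":[0,0,0]},{"jaw":1,"xyz":[0,1,77],"angular":[0,0,0]},{"jaw":-1,"xyz":[0,1,77],"angular":[0,0,0]},{"jaw":-1,"xyz":[0,1,77],"angular":[0,0,0]},{"jaw":-1,"xyz":[0,1,77],"angular":[0,0,0]},{"jaw":-1,"xyz":[0,1,77],"angular":[0,0,0]},{"jaw":-1,"xyz":[0,1,77],"angular":[0,0,0]}]'
python3 - <<'E'
from h import *
shift((633,114,160),(553,-109,160),(553,-109,75),yaw=1.843)
E
```

```text
clock: 5.55
eef_pos: [635.2, 116.5, 15.7]
tool_rot: [3.138, 0.0, 1.844]
force: [-1.1, -0.8, 6.1]
width: 66.3
gripper_force: 66.5
at [635.2 116.5  15.7] [3.138 0.    1.844] F [-1.1 -0.8  6.1] w 66.3 t 5.55
to (633, 114, 160) shift [-1.8, -2.3, -144.3]
to (553, -109, 160) shift [-195.0, -139.4, -144.7]
to (553, -109, 75) shift [-195.0, -139.7, -59.7]
ang [0.003 0.    0.001]
```

```bash
python3 -m creep '[{"jaw":-1,"xyz":[0,0,-40],"angular":[0,0,0]},{"jaw":-1,"xyz":[0,0,-90],"angular":[0,0,0]},{"jaw":-1,"xyz":[-39,-28,-120],"angular":[0,0,0]},{"jaw":-1,"xyz":[-78,-56,-140],"angular":[0,0,0]},{"jaw":-1,"xyz":[-120,-86,-140],"angular":[0,0,0]},{"jaw":-1,"xyz":[-160,-115,-130],"angular":[0,0,0]},{"jaw":-1,"xyz":[-195,-140,-110],"angular":[0,0,0]},{"jaw":-1,"xyz":[-195,-140,-90],"angular":[0,0,0]},{"jaw":-1,"xyz":[-195,-140,-90],"angular":[0,0,0]},{"jaw":-1,"xyz":[-195,-140,-90],"angular":[0,0,0]}]'
python3 - <<'E'
from h import *
im,d,m=shot('wrist','w3.png');P=cloud(d,m);Z=P[...,2]
for r in silhouettes('wrist','cork_disc'):
    z=np.percentile(Z[r['pixels']],80);print(r['score'],np.round(r['xy']),z,mask_circ(r['pixels']&(Z>z-6),z,m))
shift((553.3,-109.4,75),(553.3,-109.4,62),yaw=1.843)
E
```

```text
clock: 6.8
eef_pos: [552.6, -108.5, 104.6]
tool_rot: [3.139, 0.0, 1.845]
force: [-0.5, 0.9, -0.6]
width: 65.8
gripper_force: 66.9
0.69 [280. 296.] 109.02916338281021 [ 552.3 -108.2   34.7  552.1 -108.5   33.9]
at [ 552.6 -108.6  104.5] [3.139e+00 1.000e-03 1.845e+00] F [ 0.5 -0.4  0.2] w 66.1 t 6.9
to (553.3, -109.4, 75) shift [-1.0, 0.4, 29.5]
to (553.3, -109.4, 62) shift [-1.0, 0.4, 42.5]
ang [0.002 0.001 0.002]
```

View pics/w3.png

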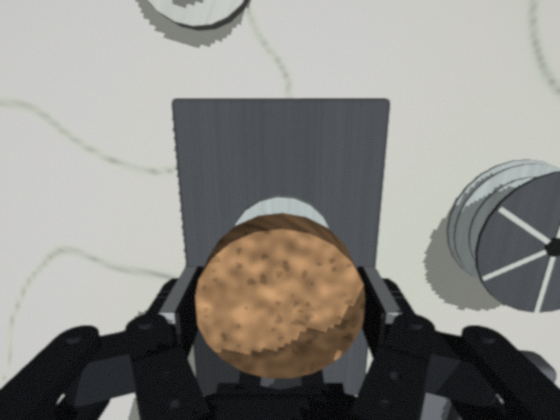

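The cork is held at (280,296), concentric with the plate to about 1 mm. Lowering until it makes contact.

```bash
python3 -m creep '[{"jaw":-1,"xyz":[-1,1,25],"angular":[0,0,0]},{"jaw":-1,"xyz":[-1,1,38],"angular":[0,0,0]},{"jaw":-1,"xyz":[-1,1,41],"angular":[0,0,0]},{"jaw":-1,"xyz":[-1,1,42.5],"angular":[0,0,0]},{"jaw":-1,"xyz":[-1,1,43.2],"angular":[0,0,0]},{"jaw":-1,"xyz":[-1,1,43.2],"angular":[0,0,0]}]'
```

```text
clock: 7.65
eef_pos: [552.3, -109.7, 62.1]
tool_rot: [-3.141, 0.0, 1.844]
force: [-4.9, 1.5, 12.4]
width: 65.7
gripper_force: 68.4
```

```bash
python3 -m creep '[{"jaw":1,"xyz":[0,0,0],"angular":[0,0,0]},{"jaw":1,"xyz":[0,0,0],"angular":[0,0,0]},{"jaw":1,"xyz":[0,0,0],"angular":[0,0,0]},{"jaw":1,"xyz":[0,0,-5],"angular":[0,0,0]},{"jaw":1,"xyz":[0,0,-40],"angular":[0,0,0]},{"jaw":1,"xyz":[0,0,-90],"angular":[0,0,0]},{"jaw":1,"xyz":[0,0,-120],"angular":[0,0,0]},{"jaw":1,"xyz":[0,0,-120],"angular":[0,0,0]},{"jaw":1,"xyz":[0,0,-120],"angular":[0,0,0]}]'
python3 - <<'E'
from h import *
im,d,m=shot('wrist','w4.png');P=cloud(d,m);Z=P[...,2]
for r in silhouettes('wrist','cork_disc'):
    z=np.percentile(Z[r['pixels']],80);print(r['score'],np.round(r['xy']),z,mask_circ(r['pixels']&(Z>z-6),z,m))
shift((468,200,200),(468,263,100),yaw=1.843)
E
```

```text
clock: 8.78
eef_pos: [552.1, -110.3, 179.5]
tool_rot: [-3.14, -0.0, 1.844]
force: [-0.3, -1.0, -0.7]
width: 85.7
gripper_force: 0.0
0.57 [282. 211.] 66.72060466365636 [ 552.  -110.2   34.1  552.1 -110.2   33.6]
at [ 551.9 -110.1  178.9] [-3.139e+00 -1.000e-03  1.844e+00] F [-0.1  0.3  0.2] w 85.3 t 8.875
to (468, 200, 200) shift [321.3, 2.8, -20.8]
to (468, 263, 100) shift [381.9, 20.1, 79.2]
ang [-0.002 -0.001  0.001]
```

```bash
python3 -m creep '[{"jaw":1,"xyz":[60,3,0],"angular":[0,0,0]},{"jaw":1,"xyz":[120,6,0],"angular":[0,0,0]},{"jaw":1,"xyz":[180,9,0],"angular":[0,0,0]},{"jaw":1,"xyz":[240,12,5],"angular":[0,0,0]},{"jaw":1,"xyz":[300,16,25],"angular":[0,0,0]},{"jaw":1,"xyz":[350,18,50],"angular":[0,0,0]},{"jaw":1,"xyz":[382,20,80],"angular":[0,0,0]},{"jaw":1,"xyz":[382,20,80],"angular":[0,0,0]},{"jaw":1,"xyz":[382,20,80],"angular":[0,0,0]},{"jaw":1,"xyz":[382,20,80],"angular":[0,0,0]}]'
python3 - <<'E'
from h import *
im,d,m=shot('wrist','w5.png');P=cloud(d,m);Z=P[...,2]
for r in silhouettes('wrist','lens'):
    z=20;k=r['pixels'];print(r['score'],np.round(r['xy']),np.median(im[k],0),np.median(Z[k]),mask_circ(k&(Z>z-6)&(Z<26),z,m))
shift((468,263,14),yaw=1.843)
E
```

```text
clock: 10.12
eef_pos: [469.9, 261.6, 100.5]
tool_rot: [3.141, 0.001, 1.841]
force: [-0.1, 1.4, 0.6]
width: 85.2
gripper_force: 0.0
0.86 [277.  35.] [ 51. 130. 129.] 20.29073989716369 [437.2 375.4  32.6 437.7 372.7  30.3]
0.76 [278. 221.] [123. 124. 124.] 20.229922578660904 [466.5 265.8  33.1 466.5 265.9  32.6]
at [469.9 261.9 100.7] [3.141 0.    1.842] F [0.7 0.6 0.3] w 85.2 t 10.225
to (468, 263, 14) shift [1.6, -1.7, 86.7]
ang [ 0.001  0.    -0.001]
```

View pics/w5.png

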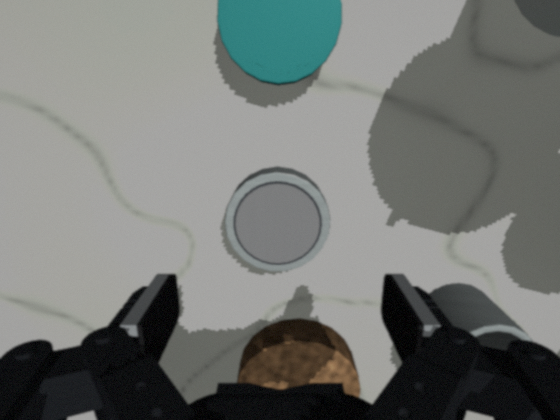

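The grey lens in its steel ring is at (278,220), glass up; the turquoise one at (280,30) stays.

```bash
python3 -m creep '[{"jaw":1,"xyz":[5,-2,40],"angular":[0,0,0]},{"jaw":1,"xyz":[5,-2,78],"angular":[0,0,0]},{"jaw":1,"xyz":[5,-2,86],"angular":[0,0,0]},{"jaw":1,"xyz":[5,-2,86],"angular":[0,0,0]},{"jaw":-1,"xyz":[5,-2,86],"angular":[0,0,0]},{"jaw":-1,"xyz":[5,-2,86],"angular":[0,0,0]},{"jaw":-1,"xyz":[5,-2,86],"angular":[0,0,0]},{"jaw":-1,"xyz":[5,-2,86],"angular":[0,0,0]},{"jaw":-1,"xyz":[5,-2,86],"angular":[0,0,0]},{"jaw":-1,"xyz":[5,-2,45],"angular":[0,0,0]},{"jaw":-1,"xyz":[5,-2,-10],"angular":[0,0,0]},{"jaw":-1,"xyz":[5,-2,-60],"angular":[0,0,0]}]'
python3 - <<'E'
from h import *
im,d,m=shot('wrist','w6.png')
shift((466,266,180),(552.5,-110,180),(552.5,-110,120),yaw=1.843)
E
```

```text
clock: 11.72
eef_pos: [466.0, 267.3, 162.9]
tool_rot: [3.14, -0.0, 1.844]
force: [1.1, 0.0, -1.5]
width: 64.1
gripper_force: 67.3
at [468.6 269.5 168.7] [ 3.130e+00 -3.000e-03  1.844e+00] F [-0.1  0.4  2.9] w 63.9 t 11.775
to (466, 266, 180) shift [-2.6, -3.4, -11.3]
to (552.5, -110, 180) shift [-388.0, -21.4, -12.6]
to (552.5, -110, 120) shift [-388.2, -22.1, 47.4]
ang [ 0.011 -0.003  0.001]
```

```bash
python3 -m creep '[{"jaw":-1,"xyz":[-60,-3,-5],"angular":[0,0,0]},{"jaw":-1,"xyz":[-120,-6,-5],"angular":[0,0,0]},{"jaw":-1,"xyz":[-180,-9,-5],"angular":[0,0,0]},{"jaw":-1,"xyz":[-240,-12,0],"angular":[0,0,0]},{"jaw":-1,"xyz":[-300,-14,10],"angular":[0,0,0]},{"jaw":-1,"xyz":[-350,-16,25],"angular":[0,0,0]},{"jaw":-1,"xyz":[-385,-18,36],"angular":[0,0,0]},{"jaw":-1,"xyz":[-385,-18,36],"angular":[0,0,0]},{"jaw":-1,"xyz":[-385,-18,36],"angular":[0,0,0]},{"jaw":-1,"xyz":[-385,-18,36],"angular":[0,0,0]}]'
python3 - <<'E'
from h import *
im,d,m=shot('wrist','w7.png');P=cloud(d,m);Z=P[...,2]
for r in silhouettes('wrist','lens'):
    k=r['pixels'];z=np.percentile(Z[k],60);print(r['score'],np.round(r['xy']),z,mask_circ(k&(abs(Z-z)<6),z,m))
shift((552.5,-110,81),yaw=1.843)
E
```

```text
clock: 13.02
eef_pos: [552.5, -106.6, 124.8]
tool_rot: [3.14, -0.0, 1.846]
force: [-0.5, 0.4, -1.0]
width: 64.0
gripper_force: 67.5
0.56 [280. 300.] 129.08857452659845 [ 552.5 -107.3   33.4  552.3 -107.6   32.6]
at [ 552.4 -106.9  124.7] [ 3.141 -0.     1.846] F [-0.6 -0.3 -1.3] w 63.7 t 13.125
to (552.5, -110, 81) shift [-3.0, -0.8, 43.7]
ang [ 0.001 -0.     0.003]
```

View pics/w7.png

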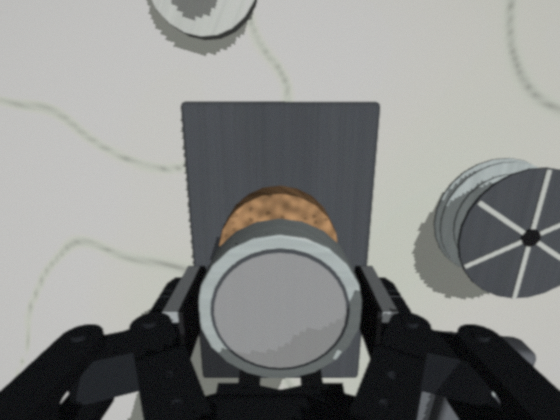

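The lens is held level at (280,305), with the cork below it; lowering 43 mm with a 2.5 mm correction.

```bash
python3 -m creep '[{"jaw":-1,"xyz":[-2.4,-0.5,25],"angular":[0,0,0]},{"jaw":-1,"xyz":[-2.4,-0.5,37],"angular":[0,0,0]},{"jaw":-1,"xyz":[-2.4,-0.5,40.5],"angular":[0,0,0]},{"jaw":-1,"xyz":[-2.4,-0.5,42],"angular":[0,0,0]},{"jaw":-1,"xyz":[-2.4,-0.5,43],"angular":[0,0,0]},{"jaw":-1,"xyz":[-2.4,-0.5,43],"angular":[0,0,0]}]'
```

```text
clock: 13.88
eef_pos: [552.3, -110.2, 82.6]
tool_rot: [3.141, 0.0, 1.844]
force: [-2.7, 0.9, 6.1]
width: 64.2
gripper_force: 68.5
```

```bash
python3 -m creep '[{"jaw":1,"xyz":[0,0,0.3],"angular":[0,0,0]},{"jaw":1,"xyz":[0,0,0],"angular":[0,0,0]},{"jaw":1,"xyz":[0,0,0],"angular":[0,0,0]},{"jaw":1,"xyz":[0,0,-5],"angular":[0,0,0]},{"jaw":1,"xyz":[0,0,-40],"angular":[0,0,0]},{"jaw":1,"xyz":[0,0,-80],"angular":[0,0,0]},{"jaw":1,"xyz":[0,0,-100],"angular":[0,0,0]},{"jaw":1,"xyz":[0,0,-100],"angular":[0,0,0]},{"jaw":1,"xyz":[0,0,-100],"angular":[0,0,0]}]'
python3 - <<'E'
from h import *
im,d,m=shot('wrist','w8.png');P=cloud(d,m);Z=P[...,2]
for n in ['lens','cap','cork_disc']:
  for r in silhouettes('wrist',n):
    k=r['pixels'];z=np.percentile(Z[k],60);print(n,r['score'],np.round(r['xy']),z,mask_circ(k&(abs(Z-z)<6),z,m))
shift((467,23.3,110),yaw=1.843)
E
```

```text
clock: 15.0
eef_pos: [551.8, -110.8, 180.5]
tool_rot: [-3.14, -0.0, 1.844]
force: [-0.2, -0.2, -0.9]
width: 85.2
gripper_force: 0.0
lens 0.62 [283. 220.] 86.87415379128328 [ 552.6 -111.9   33.1  552.5 -112.    32.6]
lens 0.27 [284. 382.] 117.68676203846698 [ 580.1 -204.3   10.5  579.8 -203.8    9.6]
cap 0.68 [223.  20.] 14.071087033768743 [470.1  16.8  32.8 469.7  19.2  30.5]
cork_disc 0.8 [283. 169.] 65.72565553407267 [ 549.5  -99.5   30.8  551.6 -108.8   32.4]
at [ 551.8 -110.6  180.1] [-3.140e+00 -1.000e-03  1.844e+00] F [-0.6  0.2 -0.4] w 85.4 t 15.2
to (467, 23.3, 110) shift [151.7, -45.5, 70.3]
ang [-0.002 -0.001  0.001]
```

```bash
python3 -m creep '[{"jaw":1,"xyz":[50,-15,0],"angular":[0,0,0]},{"jaw":1,"xyz":[102,-30,10],"angular":[0,0,0]},{"jaw":1,"xyz":[152,-45.5,40],"angular":[0,0,0]},{"jaw":1,"xyz":[152,-45.5,75],"angular":[0,0,0]},{"jaw":1,"xyz":[152,-45.5,80],"angular":[0,0,0]},{"jaw":1,"xyz":[152,-45.5,80],"angular":[0,0,0]},{"jaw":1,"xyz":[152,-45.5,80],"angular":[0,0,0]}]'
python3 - <<'E'
from h import *
im,d,m=shot('wrist','w9.png');P=cloud(d,m);Z=P[...,2]
for r in silhouettes('wrist','cap'):
    k=r['pixels'];print(r['score'],np.round(r['xy']),mask_circ(k&(abs(Z-14)<5),14,m),mask_circ(k&(Z>24),30,m))
shift((467,23.3,12),yaw=1.843)
E
```

```text
clock: 16.08
eef_pos: [468.7, 22.9, 102.0]
tool_rot: [3.14, 0.0, 1.842]
force: [-1.0, -0.2, 0.3]
width: 85.6
gripper_force: 0.0
0.8 [280. 222.] [467.2  24.2  34.1 467.3  24.2  33.7] [467.   24.7  15.4 467.2  24.7  15. ]
at [468.5  23.  102. ] [3.14  0.    1.842] F [ 0.3 -0.6  1. ] w 85.6 t 16.175
to (467, 23.3, 12) shift [0.8, -1.5, 90.0]
ang [ 0.002  0.    -0.001]
```

```bash
python3 -m creep '[{"jaw":1,"xyz":[1.7,-1,45],"angular":[0,0,0]},{"jaw":1,"xyz":[1.7,-1,82],"angular":[0,0,0]},{"jaw":1,"xyz":[1.7,-1,88.5],"angular":[0,0,0]},{"jaw":1,"xyz":[1.7,-1,88.5],"angular":[0,0,0]},{"jaw":-1,"xyz":[1.7,-1,88.5],"angular":[0,0,0]},{"jaw":-1,"xyz":[1.7,-1,88.5],"angular":[0,0,0]},{"jaw":-1,"xyz":[1.7,-1,88.5],"angular":[0,0,0]},{"jaw":-1,"xyz":[1.7,-1,88.5],"angular":[0,0,0]},{"jaw":-1,"xyz":[1.7,-1,88.5],"angular":[0,0,0]}]'
python3 - <<'E'
from h import *
shift((552.5,-111,145),yaw=1.843)
E
```

```text
clock: 17.3
eef_pos: [467.0, 24.7, 14.1]
tool_rot: [3.139, 0.001, 1.843]
force: [-0.7, -0.2, 5.9]
width: 65.7
gripper_force: 64.7
at [467.   24.7  14.1] [3.139e+00 1.000e-03 1.843e+00] F [-0.7 -0.2  5.9] w 65.7 t 17.3
to (552.5, -111, 145) shift [-153.8, 46.1, -130.7]
ang [0.002 0.001 0.   ]
```

```bash
python3 -m creep '[{"jaw":-1,"xyz":[0,0,-30],"angular":[0,0,0]},{"jaw":-1,"xyz":[0,0,-80],"angular":[0,0,0]},{"jaw":-1,"xyz":[0,0,-130],"angular":[0,0,0]},{"jaw":-1,"xyz":[-50,15,-140],"angular":[0,0,0]},{"jaw":-1,"xyz":[-105,31,-140],"angular":[0,0,0]},{"jaw":-1,"xyz":[-154,46,-130],"angular":[0,0,0]},{"jaw":-1,"xyz":[-154,46,-130],"angular":[0,0,0]},{"jaw":-1,"xyz":[-154,46,-130],"angular":[0,0,0]},{"jaw":-1,"xyz":[-154,46,-130],"angular":[0,0,0]}]'
python3 - <<'E'
from h import *
im,d,m=shot('wrist','w10.png');P=cloud(d,m);Z=P[...,2]
for n in ['cap','lens']:
  for r in silhouettes('wrist',n):
    k=r['pixels'];q=Z[k];z=np.percentile(q,97);print(n,r['score'],np.round(r['xy']),np.round(np.percentile(q,[5,40,97]),1),mask_circ(k&(Z>z-6),z,m),mask_circ(k&(abs(Z-z+16)<5),z-16,m))
shift((552.5,-111,100.5),yaw=1.843)
E
```

```text
clock: 18.42
eef_pos: [551.6, -109.5, 143.2]
tool_rot: [3.141, -0.0, 1.846]
force: [-0.7, -0.5, -0.3]
width: 65.7
gripper_force: 67.8
cap 0.6 [280. 294.] [140.2 142.7 159.3] [ 551.6 -108.3   16.2  551.  -108.5   15.2] [ 551.2 -109.5   34.2  551.2 -109.6   33.7]
lens 0.76 [283. 206.] [71.4 85.6 87.6] [ 549.9 -101.1   29.9  551.9 -109.9   31.3] [ 546.9  -93.8   25.7  552.  -110.6   31.2]
lens 0.3 [281. 293.] [139.9 142.7 159.3] [ 551.6 -108.3   16.2  550.9 -108.5   15.3] [ 551.2 -109.5   34.2  551.1 -109.6   33.7]
at [ 551.8 -110.   143. ] [3.141 0.    1.846] F [ 0.1  0.3 -1.4] w 65.7 t 18.575
to (552.5, -111, 100.5) shift [-1.1, 0.4, 42.5]
ang [0.    0.    0.003]
```

View pics/w10.png

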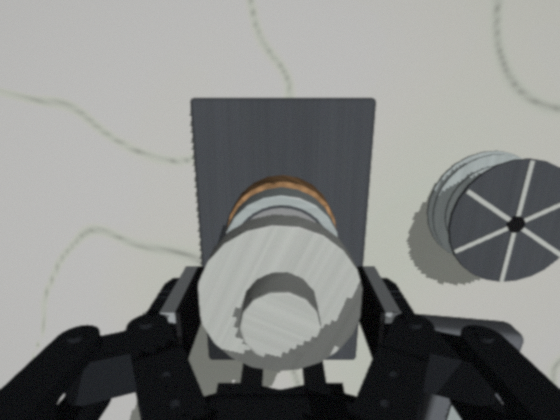

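The cap is held level, boss up, at (281,293) above the centred lens; lowering 42 mm.

```bash
python3 -m creep '[{"jaw":-1,"xyz":[-1.3,0.8,25],"angular":[0,0,0]},{"jaw":-1,"xyz":[-1.3,0.8,36],"angular":[0,0,0]},{"jaw":-1,"xyz":[-1.3,0.8,39.5],"angular":[0,0,0]},{"jaw":-1,"xyz":[-1.3,0.8,41],"angular":[0,0,0]},{"jaw":-1,"xyz":[-1.3,0.8,42],"angular":[0,0,0]},{"jaw":-1,"xyz":[-1.3,0.8,42],"angular":[0,0,0]}]'
```

```text
clock: 19.32
eef_pos: [553.3, -112.2, 101.0]
tool_rot: [3.141, 0.0, 1.844]
force: [0.1, 0.2, -1.7]
width: 65.7
gripper_force: 67.8
```

```bash
python3 -m creep '[{"jaw":-1,"xyz":[0.7,0,0.7],"angular":[0,0,0]},{"jaw":-1,"xyz":[0.7,-0.4,1.2],"angular":[0,0,0]},{"jaw":-1,"xyz":[0.7,-0.4,1.2],"angular":[0,0,0]}]'
```

```text
clock: 19.7
eef_pos: [553.3, -112.0, 100.6]
tool_rot: [3.14, 0.002, 1.844]
force: [-1.3, -0.6, 6.0]
width: 65.8
gripper_force: 68.6
```

```bash
python3 -m creep '[{"jaw":1,"xyz":[0,0,0],"angular":[0,0,0]},{"jaw":1,"xyz":[0,0,0],"angular":[0,0,0]},{"jaw":1,"xyz":[0,0,0],"angular":[0,0,0]},{"jaw":1,"xyz":[0,0,-5],"angular":[0,0,0]},{"jaw":1,"xyz":[0,0,-40],"angular":[0,0,0]},{"jaw":1,"xyz":[0,0,-90],"angular":[0,0,0]},{"jaw":1,"xyz":[0,0,-145],"angular":[0,0,0]},{"jaw":1,"xyz":[0,0,-200],"angular":[0,0,0]},{"jaw":1,"xyz":[0,0,-200],"angular":[0,0,0]},{"jaw":1,"xyz":[0,0,-200],"angular":[0,0,0]}]'
python3 - <<'E'
from h import *
im,d,m=shot('wrist','w11.png');P=cloud(d,m);Z=P[...,2]
r=silhouettes('wrist','cap')[0];k=r['pixels'];q=Z[k];print(r['score'],np.percentile(q,[5,40,97]))
v,u=np.mgrid[:420,:560];nb=np.hypot(P[...,0]-552.5,P[...,1]+111)<45
print('disc',mask_circ(nb&(abs(Z-101)<4),101,m),'boss',mask_circ(nb&(Z>110),117,m),'lens',mask_circ(nb&(abs(Z-82)<7),87,m))
for n in['scene','top']:
  im,d,m=shot(n,'s11.png');P=cloud(d,m);Z=P[...,2]
  for r in silhouettes(n,'clamp_handle')[:1]:
    k=r['pixels'];q=P[k&(Z>235)];print(n,'handle',r['score'],np.round(np.median(q,0),1),np.percentile(q[:,2],98))
y=np.array([-.269,.963])
H=np.array([578.9,-200.9])
t=[(*(H-a*y*-1 if 0 else H+a*y),z) for a,z in[(-85,300),(-85,268)]]
shift(*[tuple(np.round(a,1).tolist()) for a in t],yaw=1.843)
E
```

```text
clock: 20.95
eef_pos: [552.0, -111.8, 299.1]
tool_rot: [-3.141, 0.0, 1.844]
force: [-0.5, 0.1, 0.1]
width: 85.4
gripper_force: 0.0
0.59 [ 97.1038028  100.13107766 116.90526989]
disc [ 552.8 -112.7   33.8  552.7 -112.7   33.5] boss [ 616.9 -342.9  199.8  613.6 -333.1  185.9] lens [ 543.9  -82.8   12.   549.9 -103.7   24.6]
scene handle 0.68 [1235.5 -480.5  830.3] 830.2845495711936
at [ 552.1 -111.5  298.4] [-3.140e+00 -1.000e-03  1.844e+00] F [-0.1 -0.7 -0.1] w 85.7 t 21.25
to (601.8, -282.8, 300.0) shift [-178.3, 1.6, -1.8]
to (601.8, -282.8, 268.0) shift [-178.4, 1.7, 30.2]
ang [-0.002 -0.001  0.001]
```

Run:
```python
from h import *
m=viewer.camera_model('wrist');s=np.array([-.269,.963]);xx=np.array([.963,.269])
def edges(f,o,sel):
    M=dict(m);M['T']=m['T'].copy()
    if o: M['T'][:3,3]=o
    g=cv2.imread(f).mean(2);v,u=np.mgrid[:420,:560]
    X=(u-M['cx'])/M['fx'];Y=(v-M['cy'])/M['fy']
    r=np.stack([X,Y,np.ones_like(X)],-1)@M['T'][:3,:3].T;oo=M['T'][:3,3]
    def pl(z):
        q=oo+r*((z-oo[2])/r[...,2])[...,None];return q[...,:2]
    q=pl(14)-[553,-110];a=q@xx;b=q@s
    dark=(g<95)
    # front edge: for columns |a|<30 topmost dark contiguous at b~79
    k=dark&(abs(a)<40)&(b>50)&(b<110);fe=np.median([b[v_,c][k[v_,c]].max() for c in range(560) for v_ in [slice(None)] if k[:,c].sum()>5])
    k=dark&(b>50)&(b<72)&(abs(a)<90);rows=[i for i in range(420) if k[i].sum()>20]
    L=np.median([a[i][k[i]].min() for i in rows]);Rr=np.median([a[i][k[i]].max() for i in rows])
    return M,g,fe,L,Rr
M,g,*e=edges('pics/w1.png',[459.66,9.4,444.54],0)
v,u=np.mgrid[:420,:560];c=mask_circ((np.hypot(u-326,v-222)<42)&(g>110),46.1,M);p=c[3:5]-[553,-110]
print('plate: front',e[0]-p@s,'left',p@xx-e[1],'right',e[2]-p@xx)
im,d,_=shot('wrist');Z=cloud(d,m)[...,2];P=cloud(d,m)
M,g,*e=edges('pics/w11.png',None,0)
nb=np.hypot(P[...,0]-552.5,P[...,1]+111)<45
c=mask_circ(nb&(abs(Z-101)<4),101,M);p=c[3:5]-[553,-110]
print('cap: front',e[0]-p@s,'left',p@xx-e[1],'right',e[2]-p@xx,c)
```

```text
plate: front 80.30778629440736 left 64.69909083691233 right 62.12766339389906
cap: front 81.26435088708762 left 62.97211513305286 right 63.55309704900571 [ 552.7 -112.6   33.8  552.8 -112.6   33.5]
```

View pics/w11.png

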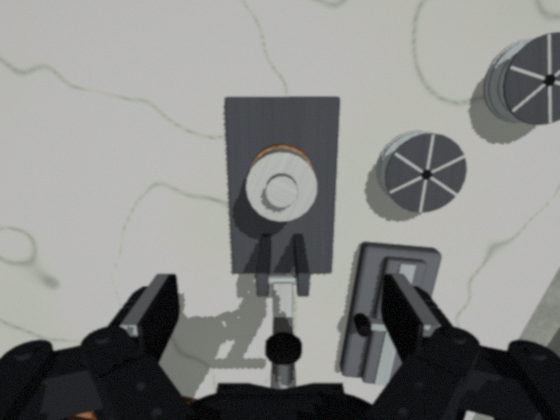

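The finished pile sits at (281,186), concentric with the plate to about 1 mm judged from the base edges, with cork, lens and cap in order. The clamp foot, pointing at us, is at (283,348). Next: shut the fingers and go over behind the handle.

```bash
python3 -m creep '[{"jaw":-1,"xyz":[0,0,0],"angular":[0,0,0]},{"jaw":-1,"xyz":[-60,1,0],"angular":[0,0,0]},{"jaw":-1,"xyz":[-120,1,0],"angular":[0,0,0]},{"jaw":-1,"xyz":[-180,1,0],"angular":[0,0,0]},{"jaw":-1,"xyz":[-180,1,0],"angular":[0,0,0]},{"jaw":-1,"xyz":[-180,1,20],"angular":[0,0,0]},{"jaw":-1,"xyz":[-180,1,34],"angular":[0,0,0]},{"jaw":-1,"xyz":[-180,1,34],"angular":[0,0,0]}]'
python3 - <<'E'
from h import *
shift((601.5,-286,264))
im,d,m=shot('scene','s12.png');P=cloud(d,m);Z=P[...,2]
k=(abs(P[...,0]-594)<70)&(abs(P[...,1]+250)<60)&(Z>225)&(Z<262);print(np.round(np.percentile(P[k],[2,50,98],axis=0),1))
c=im[170:320,80:260];cv2.imwrite('pics/s12c.png',cv2.resize(c[:,:,::-1],None,fx=4,fy=4,interpolation=cv2.INTER_CUBIC))
E
```

```text
clock: 22.3
eef_pos: [601.2, -283.9, 264.1]
tool_rot: [-3.139, -0.002, 1.845]
force: [0.8, -0.5, 0.2]
width: -0.4
gripper_force: 0.0
at [ 601.2 -283.9  264.1] [-3.139e+00 -2.000e-03  1.845e+00] F [ 0.8 -0.5  0.2] w -0.4 t 22.3
to (601.5, -286, 264) shift [-2.1, -0.3, 0.1]
[[ 583.8 -294.7  226.8]
 [ 610.2 -245.2  251.6]
 [ 641.4 -228.2  261.2]]
```

View pics/s12c.png

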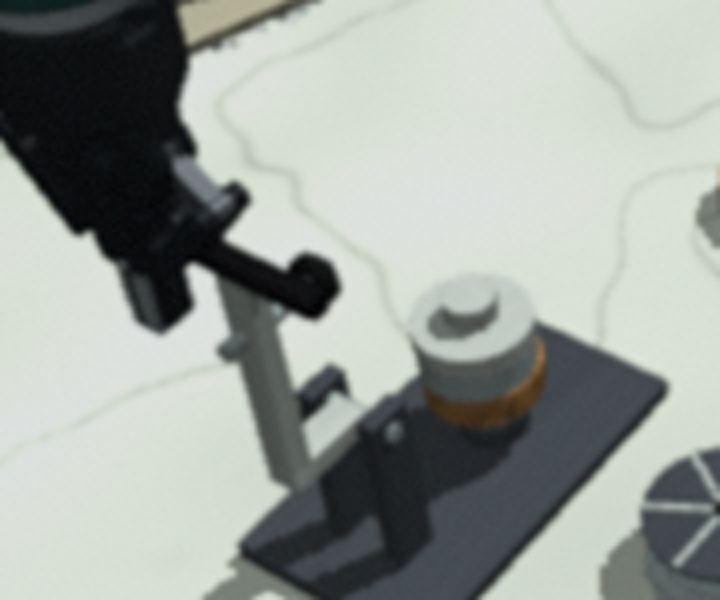

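The shut fingers are behind the crossbar at (160,290) with the arm standing up, and the pile is neat at (475,350). Pushing the handle over.

```bash
python3 -m creep '[{"jaw":-1,"xyz":[14,0,0],"angular":[0,0,0]},{"jaw":-1,"xyz":[24,0,-1],"angular":[0,0,0]},{"jaw":-1,"xyz":[36,0,-3],"angular":[0,0,0]},{"jaw":-1,"xyz":[48,0,-4],"angular":[0,0,0]},{"jaw":-1,"xyz":[60,0,-5],"angular":[0,0,0]},{"jaw":-1,"xyz":[72,0,-6],"angular":[0,0,0]},{"jaw":-1,"xyz":[84,0,-5],"angular":[0,0,0]},{"jaw":-1,"xyz":[96,0,-4],"angular":[0,0,0]},{"jaw":-1,"xyz":[108,0,-2],"angular":[0,0,0]},{"jaw":-1,"xyz":[120,0,1],"angular":[0,0,0]},{"jaw":-1,"xyz":[130,0,3],"angular":[0,0,0]},{"jaw":-1,"xyz":[130,0,3],"angular":[0,0,0]}]'
python3 - <<'E'
from h import *
s=ctrl.read_state();y=np.array([-.269,.963]);print('tcp y rel hinge',(s['eef_pos'][:2]-[578.6,-203])@y)
for n in['scene','top']:
  im,d,m=shot(n,n+'13.png');P=cloud(d,m)
  for r in silhouettes(n,'clamp_handle')[:2]:
    q=P[r['pixels']&(d>0)]; q=q[(q[:,2]>170)&(q[:,2]<262)]
    if len(q): yy=(q[:,:2]-[578.6,-203])@y; print(n,r['score'],len(q),'y',np.round(np.percentile(yy,[5,50,95]),1),'z',np.round(np.percentile(q[:,2],[5,50,95]),1))
E
```

```text
clock: 23.85
eef_pos: [567.3, -158.1, 263.3]
tool_rot: [3.14, 0.0, 1.845]
force: [-0.3, -1.2, 1.8]
width: 0.1
gripper_force: 0.5
tcp y rel hinge 46.23465988717233
scene 0.95 941 y [-8.  38.9 63.7] z [175.5 209.8 247.6]
top 0.75 247 y [54.7 62.5 68.9] z [187.6 245.  250.9]
```

```bash
python3 -m creep '[{"jaw":-1,"xyz":[0,0,-12],"angular":[0,0,0]},{"jaw":-1,"xyz":[0,0,-24],"angular":[0,0,0]},{"jaw":-1,"xyz":[22,0,-24],"angular":[0,0,0]},{"jaw":-1,"xyz":[24,0,-12],"angular":[0,0,0]},{"jaw":-1,"xyz":[26,0,-3],"angular":[0,0,0]},{"jaw":-1,"xyz":[34,0,6],"angular":[0,0,0]},{"jaw":-1,"xyz":[44,0,15],"angular":[0,0,0]},{"jaw":-1,"xyz":[54,0,25],"angular":[0,0,0]},{"jaw":-1,"xyz":[63,0,35],"angular":[0,0,0]},{"jaw":-1,"xyz":[70,0,44],"angular":[0,0,0]},{"jaw":-1,"xyz":[76,0,53],"angular":[0,0,0]},{"jaw":-1,"xyz":[80,0,60],"angular":[0,0,0]}]'
python3 - <<'E'
from h import *
y=np.array([-.269,.963])
im,d,m=shot('scene','s14.png');shift((0,0,0));s=ctrl.read_state();print('tcp y',(s['eef_pos'][:2]-[578.6,-203])@y)
c=im[150:320,80:280];cv2.imwrite('pics/s14c.png',cv2.resize(c[:,:,::-1],None,fx=3.5,fy=3.5,interpolation=cv2.INTER_CUBIC))
E
```

```text
clock: 25.55
eef_pos: [541.4, -68.8, 203.1]
tool_rot: [-3.139, -0.017, 1.852]
force: [-14.2, 25.0, 19.8]
width: -0.1
gripper_force: 17.0
at [541.2 -68.3 202.2] [-3.139 -0.018  1.853] F [-13.5  25.6  15.8] w 0.1 t 25.6
to (0, 0, 0) shift [212.6, -500.2, 207.5]
tcp y 139.75975507931236
```

View pics/s14c.png

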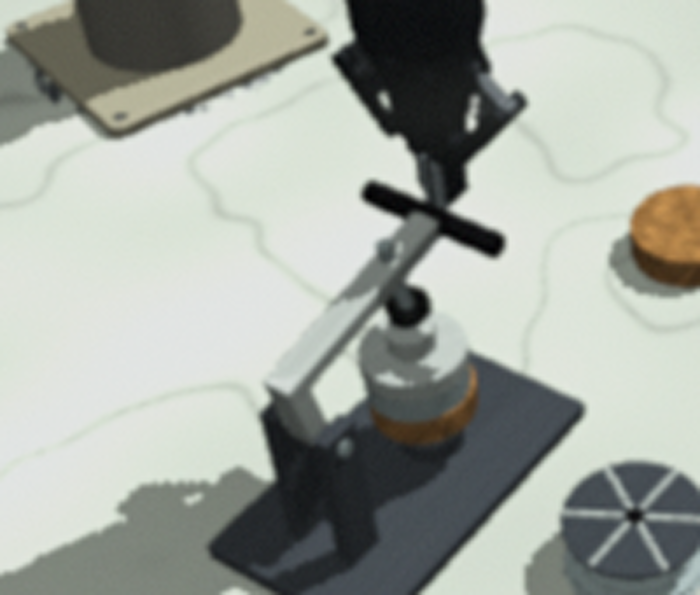

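The tip slid to the handle's front side, with the tool just in front of the crossbar at (450,195). The foot is not yet pressed in and the pile is intact. Lift, step back over the bar, press again.

```bash
python3 -m creep '[{"jaw":-1,"xyz":[6,0,-3],"angular":[0,0,0]},{"jaw":-1,"xyz":[8,0,-18],"angular":[0,0,0]},{"jaw":-1,"xyz":[6,0,-32],"angular":[0,0,0]},{"jaw":-1,"xyz":[-6,0,-32],"angular":[0,0,0]},{"jaw":-1,"xyz":[-6,0,-32],"angular":[0,0,0]},{"jaw":-1,"xyz":[-6,0,-32],"angular":[0,0,0]}]'
python3 - <<'E'
from h import *
y=np.array([-.269,.963]);shift((0,0,0));s=ctrl.read_state();print('tcp y',(s['eef_pos'][:2]-[578.6,-203])@y)
for n in['scene','top']:
  im,d,m=shot(n,n+'15.png');P=cloud(d,m)
  k=(abs((P[...,:2]-[578.6,-203])@[.963,.269])<50)&(abs((P[...,:2]-[578.6,-203])@[.963,.269])>26)
  yy=(P[...,:2]-[578.6,-203])@y
  k&=(yy>100)&(yy<155)&(P[...,2]>150)&(P[...,2]<205)&(d>0)
  q=P[k];print(n,k.sum(),np.round(np.percentile(yy[k],[2,50,98]),1),np.round(np.percentile(q[:,2],[2,50,98]),1))
E
```

```text
clock: 26.35
eef_pos: [546.7, -88.8, 233.9]
tool_rot: [-3.141, -0.0, 1.843]
force: [0.0, 0.0, 0.3]
width: 0.1
gripper_force: 0.0
at [546.7 -88.8 233.9] [-3.141 -0.     1.843] F [0.  0.  0.3] w 0.1 t 26.35
to (0, 0, 0) shift [232.2, -502.6, 234.4]
tcp y 118.54396917268366
scene 147 [116.3 120.3 130.6] [177.7 186.5 190.2]
top 70 [117.5 126.8 132.2] [179.5 187.2 193.9]
```

```bash
python3 -m creep '[{"jaw":-1,"xyz":[2,0,12],"angular":[0,0,0]},{"jaw":-1,"xyz":[2,0,20],"angular":[0,0,0]},{"jaw":-1,"xyz":[3,0,25],"angular":[0,0,0]},{"jaw":-1,"xyz":[4,0,29],"angular":[0,0,0]},{"jaw":-1,"xyz":[6,0,33],"angular":[0,0,0]},{"jaw":-1,"xyz":[7,0,37],"angular":[0,0,0]},{"jaw":-1,"xyz":[7,0,37],"angular":[0,0,0]}]'
```

```text
clock: 27.32
eef_pos: [545.3, -81.1, 197.3]
tool_rot: [3.141, 0.0, 1.845]
force: [0.4, -0.7, 0.5]
width: -0.2
gripper_force: 0.0
```

```bash
python3 -m creep '[{"jaw":-1,"xyz":[1,0,3],"angular":[0,0,0]},{"jaw":-1,"xyz":[2,0,6],"angular":[0,0,0]},{"jaw":-1,"xyz":[2,0,6],"angular":[0,0,0]}]'
```

```text
clock: 27.7
eef_pos: [544.9, -78.9, 191.6]
tool_rot: [3.141, -0.0, 1.844]
force: [-0.8, 1.9, 3.0]
width: 0.2
gripper_force: 1.6
```

```bash
python3 -m creep '[{"jaw":-1,"xyz":[0.5,0,2],"angular":[0,0,0]},{"jaw":-1,"xyz":[1,0,4],"angular":[0,0,0]},{"jaw":-1,"xyz":[1,0,4],"angular":[0,0,0]}]'; python3 -m creep '[{"jaw":-1,"xyz":[0.5,0,2],"angular":[0,0,0]},{"jaw":-1,"xyz":[0.5,0,2],"angular":[0,0,0]}]'
```

```text
clock: 28.08
eef_pos: [544.5, -77.4, 187.8]
tool_rot: [3.141, -0.001, 1.844]
force: [-2.4, 3.6, 5.9]
width: -0.3
gripper_force: 3.0
clock: 28.32
eef_pos: [544.3, -76.6, 185.9]
tool_rot: [3.141, -0.001, 1.845]
force: [-3.8, 3.8, 7.3]
width: 0.1
gripper_force: 3.4
```

```bash
python3 -m creep '[{"jaw":-1,"xyz":[0,0,2],"angular":[0,0,0]},{"jaw":-1,"xyz":[0,0,2],"angular":[0,0,0]}]'; python3 -m creep '[{"jaw":-1,"xyz":[0,0,1.5],"angular":[0,0,0]},{"jaw":-1,"xyz":[0,0,1.5],"angular":[0,0,0]}]'
```

```text
clock: 28.58
eef_pos: [544.2, -76.1, 184.3]
tool_rot: [3.141, -0.002, 1.845]
force: [-6.0, 6.5, 11.0]
width: 0.0
gripper_force: 5.3
clock: 28.82
eef_pos: [544.2, -75.8, 183.8]
tool_rot: [3.14, -0.001, 1.845]
force: [-6.7, 4.8, 18.5]
width: 0.1
gripper_force: 9.2
```

The force jumped while the motion stopped, so the foot has bottomed. Retreat upward and check.

```bash
python3 -m creep '[{"jaw":-1,"xyz":[0,0,-2],"angular":[0,0,0]},{"jaw":-1,"xyz":[0,0,-5],"angular":[0,0,0]},{"jaw":-1,"xyz":[0,0,-40],"angular":[0,0,0]},{"jaw":-1,"xyz":[20,0,-90],"angular":[0,0,0]},{"jaw":-1,"xyz":[70,0,-130],"angular":[0,0,0]},{"jaw":-1,"xyz":[120,0,-130],"angular":[0,0,0]},{"jaw":-1,"xyz":[120,0,-130],"angular":[0,0,0]}]'
python3 - <<'E'
from h import *
y=np.array([-.269,.963])
for n in['scene','top','wrist']:
  im,d,m=shot(n,n+'16.png');P=cloud(d,m)
  xx=(P[...,:2]-[578.6,-203])@[.963,.269];yy=(P[...,:2]-[578.6,-203])@y
  k=(abs(xx)<50)&(abs(xx)>20)&(yy>100)&(yy<165)&(P[...,2]>135)&(P[...,2]<205)&(d>0)
  if k.sum():print(n,'handle',k.sum(),np.round(np.percentile(yy[k],[2,50,98]),1),np.round(np.percentile(P[k][:,2],[50,98]),1))
  k=(abs(xx)<9)&(yy>5)&(yy<125)&(P[...,2]>140)&(P[...,2]<200)&(d>0)
  if k.sum()>20:print(n,'arm slope',np.polyfit(yy[k],P[k][:,2],1))
  if n=='scene':
    c=im[170:320,100:270];cv2.imwrite('pics/s16c.png',cv2.resize(c[:,:,::-1],None,fx=4,fy=4,interpolation=cv2.INTER_CUBIC))
E
```

```text
clock: 29.7
eef_pos: [511.3, 41.1, 312.9]
tool_rot: [3.139, -0.0, 1.85]
force: [0.4, -0.7, 0.6]
width: -0.1
gripper_force: 0.0
scene handle 174 [125.4 130.2 140.3] [164.4 168. ]
scene arm slope [5.26598781e-02 1.62289407e+02]
top handle 8 [126.8 129.  131.9] [163.4 167.5]
top arm slope [4.22762390e-02 1.61869464e+02]
wrist handle 217 [138.7 142.4 144.3] [161.2 165.3]
wrist arm slope [  0.41309451 136.59561229]
```

View pics/s16c.png

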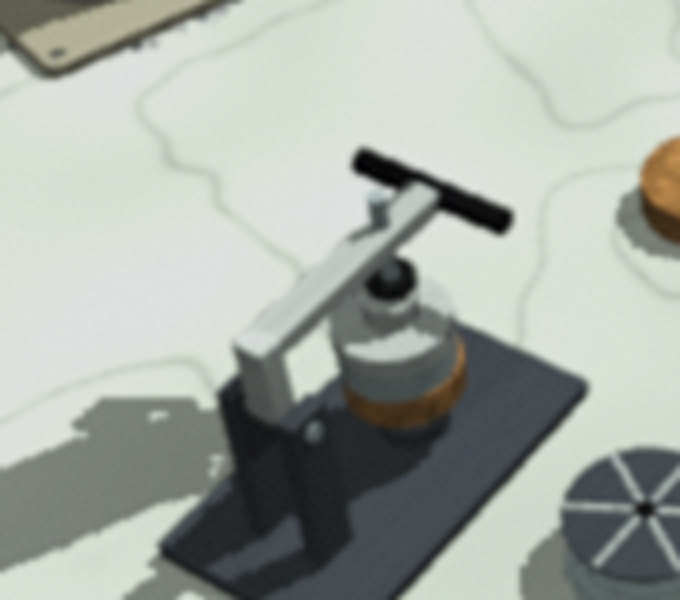

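The clamp is closed: the foot sits centred on the boss at (390,280) and the pile is neat. I'll touch the handle once more to check it has not sprung back.

```bash
python3 -m creep '[{"jaw":-1,"xyz":[-55,0,10],"angular":[0,0,0]},{"jaw":-1,"xyz":[-110,0,40],"angular":[0,0,0]},{"jaw":-1,"xyz":[-121,0,90],"angular":[0,0,0]},{"jaw":-1,"xyz":[-121,0,118],"angular":[0,0,0]},{"jaw":-1,"xyz":[-121,0,125],"angular":[0,0,0]},{"jaw":-1,"xyz":[-121,0,125],"angular":[0,0,0]},{"jaw":-1,"xyz":[-121,0,125],"angular":[0,0,0]}]'; python3 -m creep '[{"jaw":-1,"xyz":[0,0,1.5],"angular":[0,0,0]},{"jaw":-1,"xyz":[0,0,1.5],"angular":[0,0,0]}]';python3 -m creep '[{"jaw":-1,"xyz":[0,0,1.5],"angular":[0,0,0]},{"jaw":-1,"xyz":[0,0,1.5],"angular":[0,0,0]}]'
```

```text
clock: 30.72
eef_pos: [545.6, -78.9, 188.2]
tool_rot: [3.139, 0.001, 1.844]
force: [-0.2, 0.1, -0.7]
width: 0.3
gripper_force: 0.0
clock: 30.98
eef_pos: [544.8, -78.9, 185.9]
tool_rot: [3.141, 0.0, 1.844]
force: [-0.1, -0.4, -0.3]
width: 0.0
gripper_force: 0.0
clock: 31.22
eef_pos: [544.9, -78.9, 184.7]
tool_rot: [3.141, 0.001, 1.844]
force: [-1.4, -0.5, 6.1]
width: 0.0
gripper_force: 2.7
```

```bash
python3 -m creep '[{"jaw":-1,"xyz":[0,0,1],"angular":[0,0,0]},{"jaw":-1,"xyz":[0,0,1],"angular":[0,0,0]}]'; python3 -m creep '[{"jaw":-1,"xyz":[0,0,0.8],"angular":[0,0,0]},{"jaw":-1,"xyz":[0,0,0.8],"angular":[0,0,0]}]'
```

```text
clock: 31.48
eef_pos: [544.9, -78.8, 184.3]
tool_rot: [3.141, 0.001, 1.844]
force: [-2.9, 0.0, 10.3]
width: 0.2
gripper_force: 5.4
clock: 31.72
eef_pos: [544.9, -78.8, 184.0]
tool_rot: [3.14, 0.001, 1.844]
force: [-3.8, 0.8, 15.3]
width: -0.2
gripper_force: 7.5
```

It is stiff from first contact, so the foot is fully in and holding. Retreat and hand in.

```bash
python3 -m creep '[{"jaw":-1,"xyz":[0,0,-1.5],"angular":[0,0,0]},{"jaw":-1,"xyz":[0,0,-3],"angular":[0,0,0]},{"jaw":-1,"xyz":[0,0,-8],"angular":[0,0,0]},{"jaw":-1,"xyz":[0,0,-50],"angular":[0,0,0]},{"jaw":-1,"xyz":[30,0,-100],"angular":[0,0,0]},{"jaw":-1,"xyz":[70,0,-130],"angular":[0,0,0]},{"jaw":-1,"xyz":[70,0,-130],"angular":[0,0,0]},{"jaw":-1,"xyz":[70,0,-130],"angular":[0,0,0]}]'
python3 - <<'E'
from h import *
y=np.array([-.269,.963])
im,d,m=shot('scene','s17.png');P=cloud(d,m)
xx=(P[...,:2]-[578.6,-203])@[.963,.269];yy=(P[...,:2]-[578.6,-203])@y
k=(abs(xx)<50)&(abs(xx)>20)&(yy>100)&(yy<165)&(P[...,2]>135)&(P[...,2]<205)
print(np.percentile(P[k][:,2],[50,98]))
print(ctrl.finish_job())
E
```

```text
clock: 32.72
eef_pos: [525.4, -12.4, 311.8]
tool_rot: [-3.141, 0.001, 1.844]
force: [-0.6, -0.8, -0.1]
width: 0.2
gripper_force: 0.0
[164.49114715 168.3528432 ]
the job is handed in; nothing more can be done
None
```

The cork, lens and cap are piled on the plate, centred to about 1 mm, and the clamp is shut with its foot apparently fully in (the handle was stiff when pressed again). I handed the job in at about 33 s; the peak tool force I read was about 33 N, when the fingertips slipped off the handle once, and the final press was about 18 N.

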